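# Throw the red lift-gate lever to run

## Task

Two small drive selectors stand on the pottery bench; the one with the red grip belongs to the wheel with the dark clay pot on it. Switch the wheel on: lift the red-gripped lever out of its notch at the white dot, swing it across and let it drop fully into the notch at the green dot, then let go. Leave the black-gripped lever where it is.

Things in the scene. Friction and masses are not known exactly. Their poses are not given: they have to be found in the camera images.
- red_grip (a point): Centre of the red grip, an upright round barrel 26 mm thick, 54 mm long, on a lever hinged 155 mm below it. Axes: z up the lever, y along the hinge, x towards the green dot. At the start the lever leans 0.30 rad to the white dot; this point is about 178 mm above the table. Pinch it from above, fingers closing along the hinge, so that it can tilt between them. The lever swings freely.
- red_lift (a joint): How far the red grip, with its cross-pin, is pulled up along the lever's own axis (m): 0 seated in a notch, 0.030 fully up, against spring and weight of together 3 to 6 N. The pin clears the gate between the notches from 0.014 up; let go, the grip drops back by itself.
- red_run (a point): Fixed to the red lever's grey box (170 x 90 x 70 mm; steel gate plates 122 mm high): where the red grip's centre belongs when seated at the green dot, lever leaning 0.30 rad that way, 178 mm above the table. Axes: x level from white to green dot, y along the hinge, z up. Hinge: 46 mm back along x, 148 mm down. Grip seated at the white dot: 92 mm back along x, same height.
- black_grip (a point): Centre of the black grip of the other, otherwise equal selector, same sizes and axes as the red one. It is to be left alone.
Mind the look-alikes: they are no part of the job. What is shaped like the part that bears red_grip but orange is not meant.

How it is judged:
By the outcome, as a careful person would: the job done as asked, in the order asked, and still so for the second after the job is handed in, with the robot touching nothing.
It also fails if it takes over 35 s, if anything falls off the work surface, if the arm or the gripper's body presses on something with over 40 N, if the wrist force passes 120 N, or if a joint passes its speed limit or range.

## Robot

A 6-joint arm with a two-finger parallel gripper is mounted at the origin on a cart in front of the work surface, level with it; the furniture and walls round the work are solid. World frame = base frame: x ahead of the robot, y to its left, z up, the work surface at z = 0. Lengths are in mm, angles in rad, forces in N, time in s.
With the tool pointing down it reaches from about 400 to 925 mm from the base axis. Payload 12.5 kg.
Tool frame: the origin (TCP) lies midway between the tips of the shut fingers; the grasp point (between the pads) lies 19 mm behind it; z points along the fingers, y is the line along which they close (so a half turn about z gives the same grasp; the last joint's range is limited). The gripper opens to 95 mm and grips with 3 to 60 N. Pads are 20 mm wide; open, the fingers measure 119 mm over their backs; the gripper's body (75 mm by 180 mm) begins 59 mm behind the grasp point.
Start: joints at [-1.235, 0.491, 1.559, -0, 1.092, -0.106], TCP at [267.254, -564.998, 214.661] pointing down, gripper open.
Joint ranges: [-3.1, 3.1], [-0.84, 2.19], [0.05, 2.79], [-1.13, 4.28], [0.06, 2.93], [-2.69, 2.69]. Speed limits (rad/s): [2.22, 2.22, 2.79, 3.14, 3.14, 3.14].

## Interface

Orientations are given as [roll, pitch, yaw] about the fixed x, y, z axes, in that order (R = Rz(yaw) Ry(pitch) Rx(roll)).
In Python, from cell import state, viewer, env, models gives the robot as it stands. The module is installed in compiled form; this text tells all that it offers.
- The arm moves only by the tool arm_command, never from a script. Its argument "rows" is a list of rows, each a list of 2 entries, a list of its own where there are three numbers: the shift along the tool's x, y, z normalised to -1 to 1, where 1 is 0.25 m, then the turn about the tool's z normalised to -1 to 1, where 1 is pi rad. A call has exactly 5 rows; each row shifts and turns the commanded pose from where the row before left it, along the tool's axes as they then stand; what a row does not reach is not made up. A row lasts 1/10 s, in which the tool goes at most 50 mm and 8.59 degrees, less where a joint would pass 70% of its speed; a pose out of reach is approached as far as the arm can. A call with a number of a shift or a turn outside -1 to 1 is refused whole. A call with a gripper value outside its range is refused whole. "claw" is the opening, from 0 (shut) to 1 (fully open), set as the call begins (left out, the last holds). The fingers move at their own pace and stop on an object; the grip force is fixed at half the most. Time passes only in rows, so rows that do not move let the fingers close, or fill a call up. It gives the time, the measured TCP pose, the force, the opening and the grip force at its end, in the units of the state.
- state(): the state, without advancing time (a new reading comes with each control period).
- viewer.read_camera(name): name is "scene" or "top" or "wrist"; returns (picture, depth): 384x512x3 uint8, red, green, blue; 384x512 float32, mm along the optical axis (not along the pixel's ray), 0 where there is no reading.
- viewer.get_calibration(name): a dict with "camera_matrix" (3x3 intrinsics, pixels), "dist_coeffs" ([k1, k2, p1, p2, k3] as OpenCV has them; the pictures are not rectified), "world_to_cam" (4x4, takes a point from world to camera coordinates). Camera axes: x right, y up, looking along -z (the intrinsics and any distortion apply to the point x, -y, -z); pixel columns grow to the right and rows downward; lengths in mm; the calibration is good to about 2 mm. A picture is of the moment at which its call begins: read the wrist's pose just before it. get_calibration takes no time and is no camera call; for the wrist camera it gives the pose at the moment of the call.
- env.job_done(): hands the job in; it is judged then, once.
Trained networks look in the newest picture that a camera, given by its name, has taken for a name from the list of things; names that differ only in an ending like _2 or _b are one class to them, and where a whole thing is asked for, a point or a joint stands for the part that bears it (a point fixed in the world has none). Each returns a list of dicts, best first, with "confidence" (0 to 1); they miss things now and then, are a little off and sometimes report something else, mostly with a low value. They report only what shows in the picture. A call takes as long as a camera call. They do not tell look-alikes from the thing itself.
- models.search_frame(camera, label): "position" ([x, y, z] in mm, in world coordinates, good to about 4 mm: the middle of the surface that is visible of it).
- models.mark_of(camera, label): "position" ([x, y, z] in mm, in world coordinates, good to about 4 mm: a listed point, or the origin of a listed thing).
The state is a dict: "t": time; "joints": joint angles; "qvel": joint speeds; "tau": joint torques, N m; "eef_pos": TCP position; "tcp_rot": TCP orientation; "ft_force": force on the tool from outside, world axes, zero at the start; "moment": the same for the moment, N m; "opening": opening from 0.0 (shut) to 1.0 (fully open); "grip_force": force on a finger pad.
Only numpy, scipy, OpenCV 4.12 (cv2) and the standard library are available. Lean on these libraries where they do the work, as an engineer would, in place of code of your own. Each camera call takes 0.05 s, during which the arm holds its last target. There are 200 camera calls.

## Working session

There is one attempt and no reset: what is moved stays moved. The work goes in short steps, Python scripts to look and compute and a tool call to move; the robot and the scene stay as the last step left them, time stands still between calls to the robot, and variables do not carry over. Pictures are saved under pics/ and viewed, at most 10 in all, crops included, and the job is handed in when it is done.

Besides the shell and the picture viewer there is one more tool, called as a command line: name --argument value ..., lists and objects as JSON in quotes. arm_command: Moves the arm, as the interface text tells. Scaled input: -1 to 1 covers 0.25 m each way for a shift and pi rad each way for a turn. Its arguments: {"type":"object","properties":{"rows":{"type":"array","items":{"type":"array"}},"claw":{"type":"number"}},"required":["rows"]}

```bash
mkdir -p pics; python3 - <<'E'
from cell import state, viewer, env, models
import cv2,numpy as np
s=state();print(s)
ims=[]
for c in("scene","top"):
    p,d=viewer.read_camera(c);cv2.imwrite(f"pics/{c}0.png",p[:,:,::-1])
    for l in("red_grip","black_grip","red_run"):
        try:
            for r in models.mark_of(c,l): 
                print(c,l,np.round(r["position"]),round(r["confidence"],2))
        except Exception as e: print(c,l,e)
    k=viewer.get_calibration(c);print(np.round(k["world_to_cam"],3).tolist(),np.round(k["camera_matrix"]).tolist(),k["dist_coeffs"])
E
```

```text
{'t': 0.0, 'joints': array([-1.23457216e+00,  4.91525834e-01,  1.55946782e+00,  6.22205321e-06,
        1.09168157e+00, -1.05612970e-01]), 'qvel': array([-1.02868806e-03, -8.36986382e-05, -2.03967534e-05,  8.85260594e-04,
        4.88524669e-04,  7.90565307e-04]), 'tau': array([-1.15585855e-03, -6.12645578e+01, -2.58190405e+01,  6.91840751e-02,
        4.81327402e-02, -1.26604650e-04]), 'eef_pos': array([ 267.18265069, -564.73685847,  214.07637061]), 'tcp_rot': array([-3.14051670e+00, -1.19608535e-04,  4.41834196e-01]), 'ft_force': array([ 0.17842305, -0.14723219, -0.36899529]), 'moment': array([0.01982971, 0.00199384, 0.00449106]), 'grip_force': 0.0, 'opening': 0.9970761034286334}
scene red_grip [486. 138. 176.] 0.71
scene red_grip [ 773. -182.  179.] 0.61
scene black_grip [489. 367. 178.] 0.52
scene red_run [ 858. -223.  180.] 0.89
[[-0.906, -0.423, -0.002, 607.318], [0.233, -0.504, 0.832, -232.314], [-0.353, 0.753, 0.555, -1061.408], [0.0, 0.0, 0.0, 1.0]] [[379.0, 0.0, 256.0], [0.0, 379.0, 194.0], [0.0, 0.0, 1.0]] [-0.08950468  0.          0.          0.          0.        ]
top red_grip [488. 136. 172.] 0.65
top red_grip [ 776. -187.  175.] 0.44
top black_grip [488. 365. 178.] 0.42
top red_run [571. 102. 178.] 0.97
top red_run [ 860. -225.  179.] 0.96
[[-0.382, -0.924, 0.008, 313.818], [0.879, -0.36, 0.311, -567.516], [-0.285, 0.126, 0.95, -1215.094], [0.0, 0.0, 0.0, 1.0]] [[437.0, 0.0, 254.0], [0.0, 437.0, 196.0], [0.0, 0.0, 1.0]] [-0.14202968  0.          0.          0.          0.        ]
```

View pics/scene0.png

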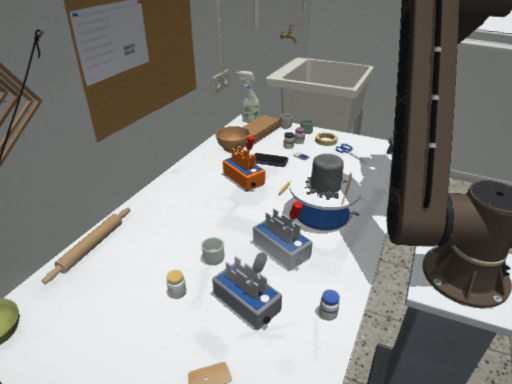

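View pics/top0.png

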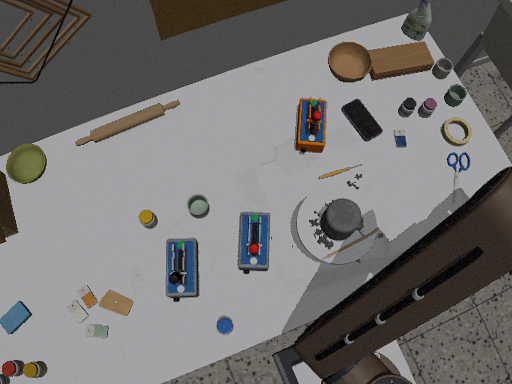

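Look-alikes for the red grip: orange box's red grip (scene 250,143 / top 316,115), black grip on the grey box (scene 260,262 / top 175,277), and red grip on the grey box beside the dark pot (scene 296,210 / top 254,248). I choose the last, at about (487,137). Next I refine its position and check the crop.

```bash
cat > h.py <<'E'
import cv2,numpy as np
from cell import state, viewer, env, models
def cloud(c):
    p,d=viewer.read_camera(c);k=viewer.get_calibration(c)
    v,u=np.mgrid[0:384,0:512]
    n=cv2.undistortPoints(np.stack([u,v],-1).reshape(-1,1,2).astype(float),np.array(k["camera_matrix"]),np.array(k["dist_coeffs"])).reshape(384,512,2)
    P=np.stack([n[...,0]*d,-n[...,1]*d,-d],-1)
    T=np.linalg.inv(k["world_to_cam"])
    W=P@T[:3,:3].T+T[:3,3]; W[d==0]=np.nan
    return p,W
E
python3 - <<'E'
from h import *
for c,b in(("scene",(200,180,330,330)),("top",(225,200,285,280))):
    p,W=cloud(c);q=p.astype(int)
    near=np.hypot(W[...,0]-500,W[...,1]-132)<80
    for n,m in(("red",(q[...,0]>110)&(q[...,1]<60)&(q[...,2]<60)),("green",(q[...,1]>1.4*q[...,0]+20)&(q[...,1]>1.4*q[...,2])),("white",(q.min(-1)>150)&(W[...,2]>30))):
        X=W[near&m]; print(c,n,len(X),np.round(X.min(0)) if len(X) else'',np.round(X.max(0)) if len(X) else'',np.round(np.median(X,0)) if len(X) else'')
    for n,cx,cy,r in(("obst within 350",450,-50,230),):
        X=W[(np.hypot(W[...,0]-cx,W[...,1]-cy)<r)&(W[...,2]>60)&(W[...,1]<60)]
        print(c,n,np.round(np.nanpercentile(X,[2,50,98],0)))
    cv2.imwrite(f"pics/{c}1.png",cv2.resize(p[b[1]:b[3],b[0]:b[2],::-1],None,fx=4,fy=4,interpolation=cv2.INTER_CUBIC))
    for l in("red_grip","red_run"):
        for r in models.mark_of(c,l): print(c,l,np.round(r["position"],1),round(r["confidence"],2))
E
```

```text
scene red 44 [469. 135. 194.] [488. 157. 205.] [478. 147. 201.]
scene green 0   
scene white 68 [436.  89.  59.] [577. 164. 124.] [477. 140.  73.]
scene obst within 350 [[ 227. -175.  109.]
 [ 285.  -62.  459.]
 [ 557.   45.  682.]]
scene red_grip [ 777.6 -182.7  180. ] 0.64
scene red_grip [485.6 143.2 176.7] 0.62
scene red_run [ 858.2 -221.9  181.1] 0.58
top red 62 [467. 133. 191.] [490. 154. 207.] [478. 144. 202.]
top green 0   
top white 36 [461. 114.  66.] [496. 157. 123.] [470. 147.  71.]
top obst within 350 [[ 228. -206.  108.]
 [ 294.  -98.  570.]
 [ 561.   26.  771.]]
top red_grip [487.1 136.8 173.6] 0.42
top red_grip [ 779.3 -182.5  175.5] 0.4
top red_run [573.4 102.8 178.9] 0.73
top red_run [ 858.6 -225.9  178.6] 0.56
```

View pics/scene1.png

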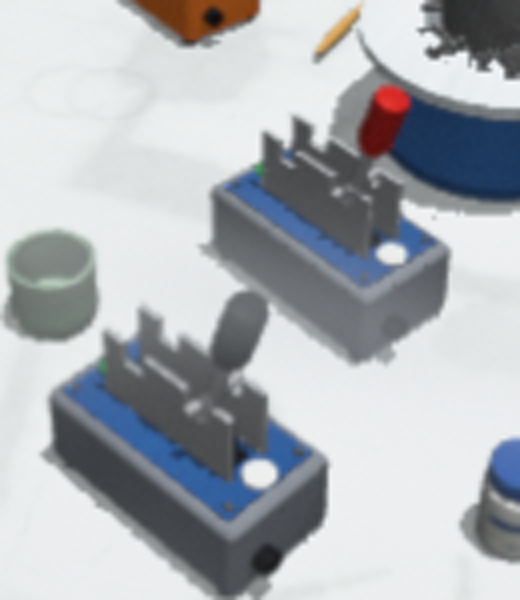

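The crop shows the red lever (crop 385,120) on the grey box next to the pot, leaning to the white dot (390,252). Now the box yaw and the pot height.

```bash
python3 - <<'E'
from h import *
for c in("scene","top"):
    p,W=cloud(c);q=p.astype(int)
    m=(np.hypot(W[...,0]-532,W[...,1]-121)<105)&(W[...,2]>62)&(W[...,2]<78)
    X=W[m][:,:2].astype(np.float32);print(c,len(X),cv2.minAreaRect(X))
    m=(np.hypot(W[...,0]-532,W[...,1]-121)<105)&(W[...,2]>90)&(W[...,2]<125)
    X=W[m][:,:2].astype(np.float32);print(c,len(X),cv2.minAreaRect(X))
    dark=(q.max(-1)<100)&(W[...,2]>100)&(W[...,0]>380)&(W[...,0]<640)&(W[...,1]<60)&(W[...,1]>-200)&(W[...,2]<400)
    X=W[dark];print("pot",len(X),np.round(np.percentile(X,[1,50,99],0)))
E
```

```text
scene 708 ((528.57080078125, 124.77903747558594), (90.09363555908203, 171.35379028320312), 67.0667724609375)
scene 488 ((529.068359375, 122.64178466796875), (44.235374450683594, 112.92747497558594), 62.565101623535156)
pot 908 [[ 419. -131.  115.]
 [ 459.  -69.  158.]
 [ 524.  -40.  209.]]
top 1323 ((527.973876953125, 122.3011474609375), (89.1021957397461, 167.3590087890625), 65.5155258178711)
top 145 ((526.8067016601562, 122.60619354248047), (42.55236053466797, 111.46444702148438), 65.5440902709961)
pot 1738 [[ 396. -188.  109.]
 [ 457.  -99.  207.]
 [ 526.  -16.  216.]]
```

arm_command --rows '[[[0, 0, -0.1], 0.045], [[0, 0, -0.1], 0.045], [[0, 0, -0.1], 0.045], [[0, 0, -0.1], 0.045], [[0, 0, -0.1], 0.045]]' --claw 1

```text
t: 1.3
eef_pos: [267.2, -564.8, 340.8]
tcp_rot: [3.142, -0.0, -0.271]
ft_force: [-0.2, 0.6, -0.2]
opening: 1.001
grip_force: 0.0
```

arm_command --rows '[[[0, 0, 0], 0.046], [[-0.02, -0.18, 0], 0], [[-0.02, -0.18, 0], 0], [[-0.02, -0.18, 0], 0], [[-0.02, -0.18, 0], 0]]'

```text
t: 1.8
eef_pos: [320.7, -390.2, 339.7]
tcp_rot: [3.141, -0.0, -0.41]
ft_force: [0.1, 0.0, 0.8]
opening: 1.003
grip_force: 0.0
```

arm_command --rows '[[[-0.02, -0.18, 0], 0], [[-0.02, -0.18, 0], 0], [[-0.02, -0.18, 0], 0], [[-0.02, -0.18, 0], 0], [[-0.02, -0.18, 0], 0]]'

```text
t: 2.3
eef_pos: [387.3, -173.8, 339.9]
tcp_rot: [3.141, -0.001, -0.41]
ft_force: [-0.4, -1.0, -0.4]
opening: 1.002
grip_force: 0.0
```

arm_command --rows '[[[-0.02, -0.18, 0], 0], [[-0.02, -0.18, 0], 0], [[-0.02, -0.18, 0], 0], [[-0.02, -0.18, 0], 0], [[-0.02, -0.18, 0], 0]]'

```text
t: 2.8
eef_pos: [454.1, 42.7, 339.9]
tcp_rot: [-3.141, -0.001, -0.409]
ft_force: [0.5, -0.1, -0.0]
opening: 1.001
grip_force: 0.0
```

arm_command --rows '[[[-0.02, -0.18, 0], 0], [[-0.02, -0.18, 0], 0], [[0, 0, 0.1], 0], [[0, 0, 0.1], 0], [[0, 0, 0], 0]]'

```text
t: 3.3
eef_pos: [479.4, 127.6, 287.2]
tcp_rot: [3.139, 0.004, -0.409]
ft_force: [-0.5, -0.9, 0.5]
opening: 0.999
grip_force: 0.0
```

```bash
python3 - <<'E'
from h import *
s=state();print(s["eef_pos"],s["tcp_rot"],s["joints"])
p,W=cloud("wrist");q=p.astype(int);cv2.imwrite("pics/w0.png",p[:,:,::-1])
m=(q[...,0]>110)&(q[...,1]<60)&(q[...,2]<60)&(np.hypot(W[...,0]-490,W[...,1]-140)<60)
X=W[m];print(len(X),np.round(np.nanpercentile(X,[2,50,98],0)))
X=X[X[:,2]>np.nanmax(X[:,2])-12];print(len(X),cv2.minEnclosingCircle(X[:,:2].astype(np.float32)))
for r in models.mark_of("wrist","red_grip")+models.mark_of("wrist","red_run"): print(r)
E
```

```text
[479.3888056  127.55309467 287.21582766] [ 3.13902275  0.00415871 -0.40875554] [ 1.26859201e-01  2.34154105e-01  1.76074133e+00 -9.58252175e-05
  1.15158512e+00  2.10644494e+00]
230 [[477. 135. 204.]
 [484. 141. 206.]
 [490. 149. 207.]]
230 ((480.97418212890625, 143.74948120117188), 10.315912246704102)
{'position': [486.6, 137.3, 179.6], 'confidence': 0.68}
```

View pics/w0.png

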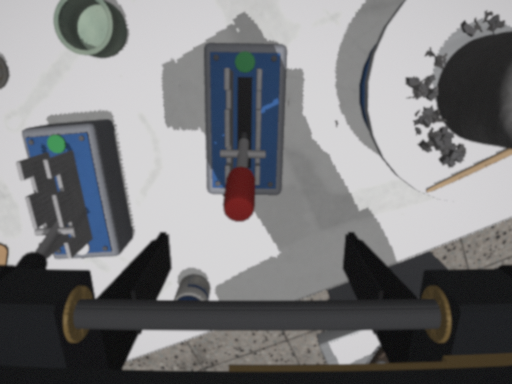

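The wrist view shows the red grip at (240,195), with the box aligned to the tool. I descend with a small correction, then close.

arm_command --rows '[[[0.008, -0.058, 0], 0], [[0, 0, 0.128], 0], [[0, 0, 0.128], 0], [[0, 0, 0.128], 0], [[0, 0, 0.124], 0]]'

```text
t: 3.95
eef_pos: [489.2, 140.3, 162.4]
tcp_rot: [-3.14, -0.002, -0.41]
ft_force: [0.3, 0.3, -0.2]
opening: 0.999
grip_force: 0.0
```

arm_command --rows '[[[0, 0, 0], 0], [[0, 0, 0], 0], [[0, 0, 0], 0], [[0, 0, 0], 0], [[0, 0, 0], 0]]' --claw 0

```text
t: 4.45
eef_pos: [488.6, 139.9, 163.7]
tcp_rot: [-3.141, -0.002, -0.41]
ft_force: [0.6, -0.3, -0.3]
opening: 0.639
grip_force: 0.0
```

arm_command --rows '[[[0, 0, 0], 0], [[0, 0, 0], 0], [[0, 0, 0], 0], [[0, 0, 0], 0], [[0, 0, 0], 0]]'

```text
t: 4.95
eef_pos: [488.1, 139.7, 162.6]
tcp_rot: [3.141, 0.0, -0.41]
ft_force: [-1.4, -2.3, 1.6]
opening: 0.266
grip_force: 30.0
```

arm_command --rows '[[[-0.0065, 0, -0.021], 0], [[-0.0065, 0, -0.021], 0], [[-0.0065, 0, -0.021], 0], [[-0.0065, 0, -0.021], 0], [[0, 0, 0], 0]]'

```text
t: 5.45
eef_pos: [482.0, 142.5, 184.3]
tcp_rot: [-3.141, -0.0, -0.409]
ft_force: [0.5, -2.0, -5.3]
opening: 0.27
grip_force: 30.0
```

```bash
python3 - <<'E'
from h import *
p,W=cloud("wrist");s=state();print(s["eef_pos"],s["ft_force"],s["opening"])
p2,W2=cloud("scene")
a=cv2.resize(p2[170:280,230:340],(550,550),interpolation=cv2.INTER_CUBIC)[:384,:]
cv2.imwrite("pics/lift.png",np.hstack([p[:,120:370],a])[:,:,::-1])
for P,W in((p,W),(p2,W2)):
    q=P.astype(int);m=(q[...,0]>110)&(q[...,1]<60)&(q[...,2]<60)&(np.hypot(W[...,0]-485,W[...,1]-140)<50)
    X=W[m];print(len(X),np.round(np.nanpercentile(X,[2,50,98],0)) if len(X) else '')
E
```

```text
[482.07320728 142.4146623  183.89591749] [ 0.05779083 -2.41647334 -4.72324926] 0.26513212005781567
347 [[477. 136. 223.]
 [482. 142. 225.]
 [485. 150. 227.]]
34 [[464. 138. 219.]
 [471. 149. 223.]
 [480. 157. 226.]]
```

View pics/lift.png

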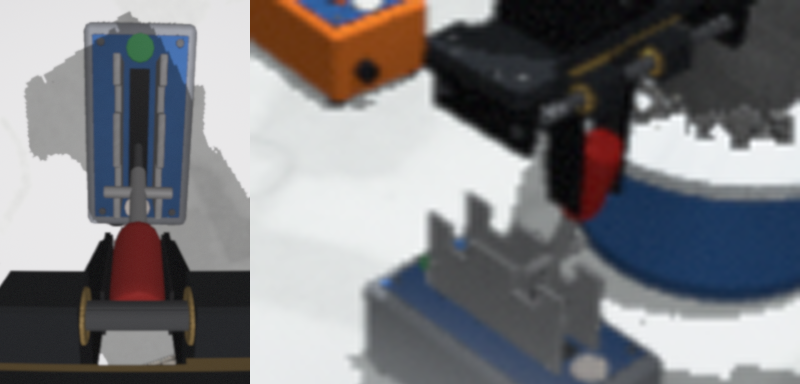

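Lift confirmed: the barrel top rose from 206 to 226 mm, with about 5 N of load. Now I swing along the arc.

arm_command --rows '[[[0.042, 0, -0.011], 0], [[0.0425, 0, -0.0085], 0], [[0.043, 0, -0.0055], 0], [[0.043, 0, -0.003], 0], [[0.043, 0, -0.001], 0]]'

```text
t: 6.05
eef_pos: [532.0, 120.6, 190.7]
tcp_rot: [3.141, 0.001, -0.41]
ft_force: [-3.1, -0.6, -5.8]
opening: 0.269
grip_force: 30.0
```

arm_command --rows '[[[0.043, 0, 0.0025], 0], [[0.043, 0, 0.0045], 0], [[0.043, 0, 0.0075], 0], [[0.042, 0, 0.0095], 0], [[0.038, 0, 0.0115], 0]]'

```text
t: 6.55
eef_pos: [580.0, 99.9, 181.7]
tcp_rot: [-3.142, -0.0, -0.41]
ft_force: [-3.7, -0.9, -5.3]
opening: 0.262
grip_force: 30.0
```

arm_command --rows '[[[0, 0, 0], 0], [[0, 0, 0], 0], [[0, 0, 0], 0], [[0, 0, 0], 0], [[0, 0, 0], 0]]'

```text
t: 7.05
eef_pos: [579.0, 100.5, 182.2]
tcp_rot: [-3.142, -0.0, -0.409]
ft_force: [-2.2, -1.9, -5.1]
opening: 0.266
grip_force: 30.0
```

```bash
python3 - <<'E'
from h import *
p,W=cloud("wrist");s=state();print(s["eef_pos"],s["ft_force"],s["opening"])
p2,W2=cloud("scene")
a=cv2.resize(p2[170:280,230:340],(550,550),interpolation=cv2.INTER_CUBIC)[:384,:]
cv2.imwrite("pics/swing.png",np.hstack([p[:,120:370],a])[:,:,::-1])
d=np.array([.917,-.399])
print("s of tcp",(s["eef_pos"][:2]-[528.5,123.3])@d)
for P,W in((p,W),(p2,W2)):
    q=P.astype(int);m=(q[...,0]>110)&(q[...,1]<60)&(q[...,2]<60)&(np.hypot(W[...,0]-575,W[...,1]-105)<50)
    X=W[m];S=np.c_[(X[:,:2]-[528.5,123.3])@d,X[:,2]];print(len(X),np.round(np.nanpercentile(S,[2,50,98],0)) if len(X) else '')
E
```

```text
[579.06390356 100.45907445 182.19976772] [-1.42828673 -1.352096   -4.06237427] 0.26231302974651
s of tcp 55.480628863616836
1100 [[ 51. 217.]
 [ 56. 220.]
 [ 62. 222.]]
10 [[ 41. 219.]
 [ 45. 221.]
 [ 49. 224.]]
```

View pics/swing.png

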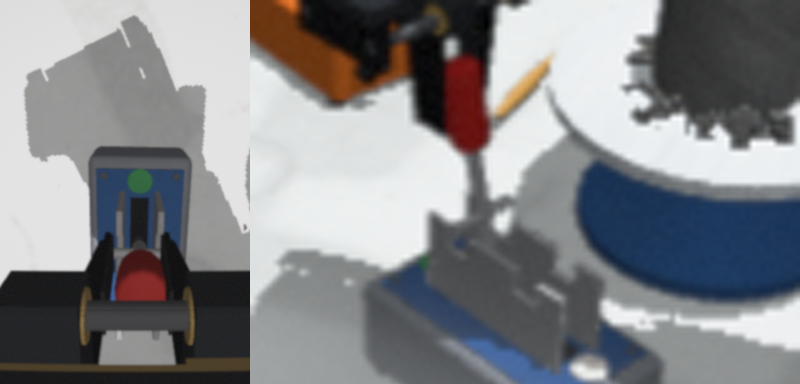

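arm_command --rows '[[[-0.004, 0, 0.013], 0], [[-0.004, 0, 0.013], 0], [[-0.004, 0, 0.013], 0], [[-0.004, 0, 0.013], 0], [[0, 0, 0], 0]]'

```text
t: 7.65
eef_pos: [575.4, 101.9, 168.5]
tcp_rot: [3.141, 0.0, -0.41]
ft_force: [-1.2, -1.7, -4.5]
opening: 0.264
grip_force: 30.0
```

arm_command --rows '[[[-0.003, 0, 0.01], 0], [[-0.003, 0, 0.01], 0], [[-0.001, 0, 0.004], 0], [[0, 0, 0], 0], [[0, 0, 0], 0]]'

```text
t: 8.15
eef_pos: [576.2, 102.2, 165.3]
tcp_rot: [-3.139, -0.006, -0.41]
ft_force: [3.5, -4.5, 13.1]
opening: 0.266
grip_force: 30.1
```

```bash
python3 - <<'E'
from h import *
p,W=cloud("wrist");s=state();print(s["eef_pos"],s["ft_force"],s["opening"])
d=np.array([.917,-.399]);q=p.astype(int);m=(q[...,0]>110)&(q[...,1]<60)&(q[...,2]<60)&(np.hypot(W[...,0]-575,W[...,1]-105)<50)
X=W[m];S=np.c_[(X[:,:2]-[528.5,123.3])@d,X[:,2]];print(len(X),np.round(np.nanpercentile(S,[2,50,98],0)))
E
```

```text
[576.13794245 102.22314798 165.32915752] [ 3.21527941 -5.16724852 11.96952629] 0.2629592662114006
1087 [[ 48. 201.]
 [ 53. 203.]
 [ 59. 206.]]
```

arm_command --rows '[[[0, 0, 0], 0], [[0, 0, 0], 0], [[0, 0, 0], 0], [[0, 0, 0], 0], [[0, 0, 0], 0]]' --claw 1

```text
t: 8.7
eef_pos: [573.8, 102.7, 162.8]
tcp_rot: [3.142, 0.0, -0.41]
ft_force: [-0.5, -0.4, 0.4]
opening: 0.627
grip_force: 0.0
```

arm_command --rows '[[[0, 0, 0], 0], [[0, 0, 0], 0], [[0, 0, 0], 0], [[0, 0, 0], 0], [[0, 0, 0], 0]]'

```text
t: 9.2
eef_pos: [573.8, 102.6, 163.0]
tcp_rot: [3.142, 0.0, -0.41]
ft_force: [0.3, -0.1, 0.4]
opening: 0.991
grip_force: 0.0
```

arm_command --rows '[[[0, 0, -0.1], 0], [[0, 0, -0.15], 0], [[0, 0, -0.15], 0], [[-0.1, 0, -0.1], 0], [[-0.15, 0, 0], 0]]'

```text
t: 9.7
eef_pos: [517.8, 127.4, 290.9]
tcp_rot: [-3.139, -0.005, -0.411]
ft_force: [-0.5, 0.9, -0.2]
opening: 1.006
grip_force: 0.0
```

```bash
python3 - <<'E'
from h import *
s=state();print(s["eef_pos"],s["ft_force"],s["opening"])
d=np.array([.917,-.399]);ims=[]
for c in("wrist","scene","top"):
    p,W=cloud(c);q=p.astype(int);m=(q[...,0]>90)&(q[...,1]<60)&(q[...,2]<60)&(np.hypot(W[...,0]-575,W[...,1]-105)<60)
    X=W[m]
    if len(X):
        S=np.c_[(X[:,:2]-[528.5,123.3])@d,X[:,2]];print(c,len(X),np.round(np.nanpercentile(S,[2,50,98],0)))
    for r in models.mark_of(c,"red_grip")+models.mark_of(c,"black_grip"): print(c,np.round(r["position"]),r["confidence"])
    ims.append(p)
a=cv2.resize(ims[1][180:330,200:330],(400,462),interpolation=cv2.INTER_CUBIC)[:384]
cv2.imwrite("pics/end.png",np.hstack([ims[0][:,60:440],a])[:,:,::-1])
E
```

```text
[517.75842722 127.39119389 290.91038931] [-0.49574758  0.89791967 -0.23472052] 1.0055071955840913
wrist 750 [[ 39. 197.]
 [ 49. 201.]
 [ 59. 204.]]
wrist [571. 104. 176.] 0.77
wrist [570. 104. 177.] 0.24
scene 117 [[ 32. 159.]
 [ 41. 184.]
 [ 54. 205.]]
scene [569. 101. 178.] 0.73
scene [ 774. -185.  179.] 0.47
scene [488. 364. 182.] 0.54
top [ 776. -185.  175.] 0.67
top [489. 364. 180.] 0.56
```

View pics/end.png

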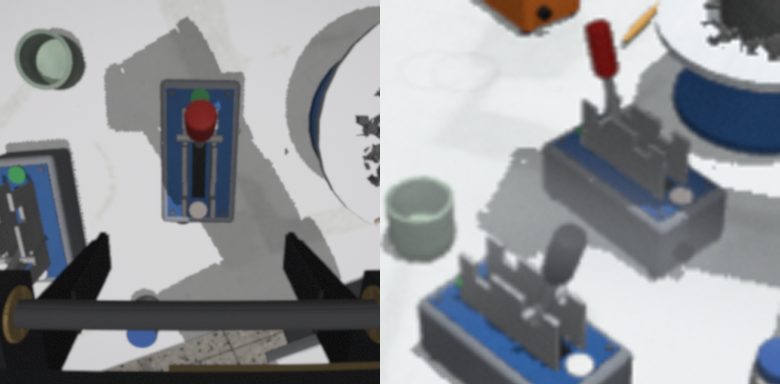

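The picture shows the red grip (200,120 left panel; 602,50 right) leaning to the green dot. It measures about (571,104,177), against the required height of 178 mm, so it is seated. The black lever has not moved.

```bash
python3 -c "
from cell import env;print(env.job_done())"
```

```text
the job is handed in; nothing more can be done
None
```

I moved the red-gripped lever from the white-dot notch to the green-dot notch, let it seat fully, released it and handed the job in. The black-gripped lever stayed where it was.

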